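Unclip a lamp cassette from its dock

TASK

Take the spent lamp cassette off the light-source dock: press and hold its release button and, without letting it up, draw the cassette straight back along the dock's sled until it is fully out of the socket. Press and pull gently, because the dock is easily damaged, then set the cassette down gently in the steel tray, lying flat with its button up. Leave everything else where it stands.

Things in the scene. Friction and masses are not known exactly. Their poses are not given: they have to be found in the camera images.
- cassette: Black plastic lamp cassette, loose, 0.25 to 0.48 kg, seated in the dock at first. Origin: centre of the underside of its main block; z up; +x points into the socket, so it comes off along its own -x. Main block 110 (x -55 to 55) x 50 (y) x 34 mm high, plain sides to grip across y; a flat spigot reaches on to x = 87 mm in the socket. Centre of mass near x = 8 mm.
- ridge (a point): Top centre of the pull ridge, an upright wall on top of the main block: x -18 to -8 mm in the cassette's frame, 44 mm wide in y, top 68 mm above the underside. Right beside it on its +x side stands the release button. A finger pressing the button can bear on the ridge's upright face (x = -8 mm) to draw the cassette along. Axes as the cassette's.
- button (a point): Point on the main block's top face (34 mm above the underside) under the middle of the release button, a grey cap 34 (x, from -7 to 27 mm in the cassette's frame) x 30 mm (y), pressed straight down. The cap's height is adjustable and NOT measured: its top stands anywhere from 8 to 26 mm above this point, so find it by touch. This point does not move with the button.
- latch (a point): Tip of the cassette's spigot, in the socket. The button travels 6 mm; its spring needs 3 N to start, 9 N fully down. Its tooth hooks behind a catch bar in the socket and clears it once the button is about 4 mm down; a safety catch bar sits 14.5 mm farther out, so keep the button down for the first 28 mm of the pull. Latched, the cassette has 1 mm of play.
- dock: Dock: white housing with an aluminium sled before it. Origin on the sled's top, where the seated cassette's origin lies, same axes, 44 mm above the bench. It is fixed to the bench. 9 to 14 N on the button holds it fully down; once it is down, more push is met by a hard stop, so go by force. Over 28 N in all on the dock (press, pull and the cassette's weight together), from cassette or robot, damages it.
- sled_end (a point): Middle of the sled's free end, on its top, x = -115 mm in the dock's frame. The flat sled runs from here to the housing's front face at x = 57 mm; 68 mm wide, with curbs 5 mm high at y = 27 to 33 mm on both edges. The pressed cassette slides on it with friction about 0.6: a pull of 4 to 12 N. 32 mm or more out it is clear of the socket and lifts freely; before that the socket holds it down.
- housing_top (a point): Centre of the housing's top, 62 mm above the sled's top, at x = 128 mm in the dock's frame. The housing is 70 mm high and spans x 57 to 200 mm and y -75 to 75 mm.
- tray: Open steel tray, fixed to the bench, 210 (x) x 150 (y) x 30 mm high outside, walls and floor 5 mm. Origin: centre of its underside; the long side is along x.
- rack: White test-tube rack, 90 x 60 mm, 94 mm high with its tubes, origin at the centre of its underside. A bystander.
- slide_box: Flat box for microscope slides, 102 x 77 x 32 mm, origin at the centre of its underside. A bystander.
- jar: Closed jar, diameter 54 mm, 85 mm high, origin at the centre of its underside. A bystander.
Things that resemble listed ones, but are neither listed nor needed, are in the scene too. There is more than one size of the cassette; the job needs the smallest.

How it is judged (in metres and radians):
On the way:
1. the cassette, still lying on the sled, has been drawn straight back until it is fully out of the socket (x of cassette in the frame of dock below -0.031 m and y of cassette in the frame of dock between -0.006 and 0.006 m and z of cassette in the frame of dock below 0.006 m and angle between the x axis of cassette and the x axis of dock, either way round below 0.12 rad), for 0.1 s.
At the end, for the whole second after the job is handed in: The cassette lies flat on the tray's floor, inside its walls (underside 2 to 10 mm above the tray's underside, origin within 100 mm along and 70 mm across of the tray's centre), button up (tilt under 0.1 rad), at rest and let go (x of cassette in the frame of tray between -0.1 and 0.1 m and y of cassette in the frame of tray between -0.07 and 0.07 m and z of cassette in the frame of tray between 0.002 and 0.01 m and angle between cassette's own z axis and vertical below 0.1 rad and linear speed of cassette below 0.02 m/s); the robot touches nothing.
It fails at once if the cassette loads the dock with more than 28 N (pressed or pulled too hard) (contact force between cassette and dock above 28 N).
It fails at once if the robot itself pushes on the dock with more than 28 N (contact force between any of the fingers, the arm and dock above 28 N).
It fails at once if the cassette is let fall (it moves faster than 0.5 m/s with no finger on it) (contact force between the fingers and cassette below 0.2 N and linear speed of cassette above 0.5 m/s).
It fails at once if a bystander is pushed more than 20 mm (distance of any of rack, slide_box, jar from where it was at the start of the episode above 0.02 m).
It also fails if it takes over 70 s, if anything falls off the work surface, if the arm or the gripper's body presses on something with over 40 N, if the wrist force passes 120 N, or if a joint passes its speed limit or range.

ROBOT

A 7-joint arm with a two-finger parallel gripper is mounted at the origin on the work surface. World frame = base frame: x ahead of the robot, y to its left, z up, the work surface at z = 0. Lengths are in mm, angles in rad, forces in N, time in s.
With the tool pointing down it reaches from about 425 to 875 mm from the base axis. Payload 4.7 kg.
Tool frame: the origin (TCP) lies where the fingers leave the gripper's body, on its centre line; the fingertips stand 73 mm ahead of it and the grasp point (between the pads) lies 54 mm ahead of it; z points along the fingers, y is the direction in which the jaws open and shut (so a half turn about z gives the same grasp; the last joint's range is limited). The gripper opens to 85 mm and grips with 20 to 120 N. Pads are 22 mm wide; open, the fingers measure 114 mm over their backs; the gripper's body (76 mm by 85 mm) begins 54 mm behind the grasp point. The pads swing forward as they close: fully open they stand 13 mm farther back than shut.
Start: joints at [-1.276, 0.321, -0.07, 1.45, 0.023, 1.371, -0.057], TCP at [180.153, 624.55, 303.949] pointing down, gripper open.
Joint ranges: [-2.86, 2.86], [-0.3, 2.09], [-1.38, 1.24], [0.06, 2.45], [-1.56, 4.7], [0.09, 2.05], [-2.69, 2.69]. Speed limits (rad/s): [2.57, 2.57, 3.14, 3.14, 3.14, 3.14, 3.14].

INTERFACE

Orientations are given as a unit quaternion [w, x, y, z].
In Python, from station import manip, grip, telemetry, viewer, job gives the robot as it stands. The module is installed in compiled form; this text tells all that it offers. Calls block until the motion is done:
- manip.move_ptp(position, orientation): joint-space move of the TCP to a pose.
- manip.servo_line(position, ori=None, vel=150, force_limit=None): straight line of the TCP; ori=None keeps the orientation; vel is the mean speed in mm/s. With force_limit (N) it stops when the force on the tool has changed by that much, and returns True; else False.
- manip.move_joints(angles): joint-space move.
- grip(opening, strength=None): finger opening in mm; strength is the grip in N (None keeps the last); returns when the fingers have stopped.
- manip.hold(seconds).
- manip.solve_ik(position, orientation): joint angles nearest the present ones, or None.
- telemetry.read_state(): the state.
- viewer.snapshot(name): name is "scene" or "top" or "wrist"; returns a dict with "pixels" (400x640x3 uint8, red, green, blue), "fx", "fy", "cx", "cy" (pixels), "R" (3x3) and "t" (3): a world point X has camera coordinates R X + t; the wrist camera has in their place "hand_eye" (4x4, takes a point from camera to tool coordinates, whose origin is the TCP and whose axes are the flange's). Camera axes: x right, y down, z forward; pixel columns grow to the right and rows downward; lengths in mm; the calibration is good to about 2 mm. The wrist camera is an equidistant fisheye: a pixel r from the principal point sees the ray r / f radians off the axis. A picture is of the moment at which its call begins: read the wrist's pose just before it. There is no depth.
A pose or a line that the arm cannot do raises manip.Unreachable and nothing moves.
- job.hand_in(): hands the job in, once; it reports no verdict.
The state is a dict: "time": time; "q": joint angles; "joint_velocities": joint speeds; "joint_torque": joint torques, N m; "eef_pos": TCP position; "ee_rot": TCP orientation; "contact_force": force on the tool from outside, world axes, zero at the start; "torque": the same for the moment, N m; "finger_gap": finger opening in mm.
Only numpy, scipy, OpenCV 4.12 (cv2) and the standard library are available. Lean on these libraries where they do the work, as an engineer would, in place of code of your own. Each camera call takes 0.05 s, during which the arm holds its last target.

## Working session

There is one attempt and no reset: what is moved stays moved. The work goes in short steps, each a Python script; the robot and the scene stay as the last script left them, time stands still between calls to the robot, and variables do not carry over. Pictures are saved under pics/ and viewed, and the job is handed in when it is done.

```bash
mkdir -p pics; python3 - <<'E'
from station import manip, grip, telemetry, viewer, job
import cv2,pickle
s=telemetry.read_state()
print({k:s[k] for k in("time","eef_pos","ee_rot","contact_force","finger_gap")})
for n in("scene","top","wrist"):
    d=viewer.snapshot(n); cv2.imwrite(f"pics/{n}0.png",d["pixels"][:,:,::-1]); 
    pickle.dump((s,d),open(f"{n}0.pkl","wb"))
    print(n,{k:v for k,v in d.items() if k!="pixels"})
E
```

```text
{'time': 0.0, 'eef_pos': array([180.04082982, 624.13197671, 302.79880556]), 'ee_rot': array([-7.03742669e-05,  1.39913621e-01,  9.90163219e-01, -9.86642265e-04]), 'contact_force': array([-0.03413705, -0.19686727, -0.20184477]), 'finger_gap': 85.64289287485092}
scene {'fx': 396.0988345213084, 'fy': 396.0988345213084, 'cx': 318.4544086579375, 'cy': 197.81324301439136, 'R': array([[ 0.77458594,  0.63201681,  0.02390349],
       [ 0.35170246, -0.39901146, -0.84681476],
       [-0.5256634 ,  0.66433772, -0.53135053]]), 't': array([-412.78595907, -106.12292829, 1551.4207458 ])}
top {'fx': 383.769632814488, 'fy': 383.769632814488, 'cx': 312.5809959701456, 'cy': 203.5644578880124, 'R': array([[ 0.01103159, -0.99993385,  0.00325617],
       [-0.98556413, -0.01142311, -0.16891672],
       [ 0.16894274, -0.00134575, -0.98562495]]), 't': array([  16.01063544,  524.43268043, 1166.18028362])}
wrist {'fx': 309.70691628693146, 'fy': 309.70691628693146, 'cx': 321.9974583751584, 'cy': 202.33177349779152, 'hand_eye': array([[ 1.95684159e-04, -9.64541641e-01, -2.63930645e-01,
         6.74255610e+01],
       [ 9.99999066e-01, -1.68305690e-04,  1.35649963e-03,
        -5.65997080e-01],
       [-1.35282141e-03, -2.63930664e-01,  9.64540707e-01,
        -7.00022255e+01],
       [ 0.00000000e+00,  0.00000000e+00,  0.00000000e+00,
         1.00000000e+00]])}
```

View pics/scene0.png

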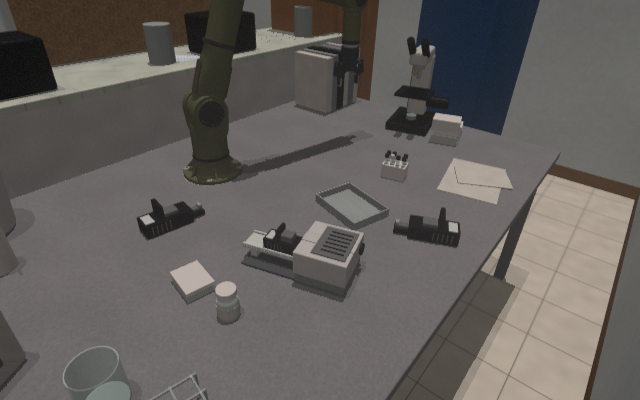

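View pics/top0.png

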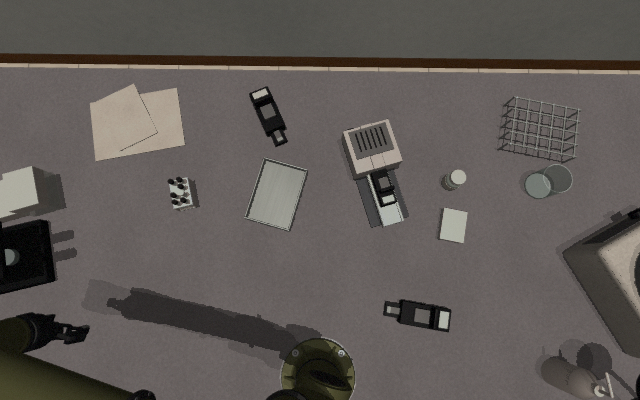

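View pics/wrist0.png

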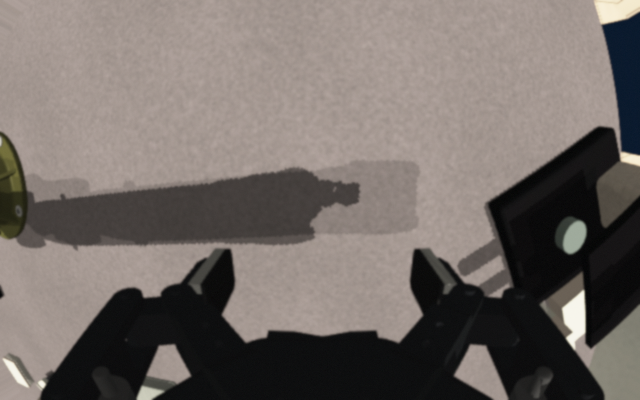

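The top view shows the dock, with the housing at about (372,148), the cassette at about (383,187) and the sled end at about (390,222). The tray is at (277,195). Two decoy cassettes lie at (268,115) and (418,315). Next I'll get rough positions and a closer look.

```bash
cat > h.py <<'E'
import numpy as np, cv2
from scipy.spatial.transform import Rotation as Rn
def q2R(q): return Rn.from_quat([q[1],q[2],q[3],q[0]]).as_matrix()
def R2q(R): q=Rn.from_matrix(R).as_quat(); return [q[3],q[0],q[1],q[2]]
def ray(d,u,v,s=None):
    x=(u-d["cx"])/d["fx"]; y=(v-d["cy"])/d["fy"]
    if "R" in d:
        R=d["R"]; o=-R.T@d["t"]; r=R.T@np.array([x,y,1.])
    else:
        th=np.hypot(x,y); k=np.sin(th)/th if th>1e-9 else 1.
        c=np.array([x*k,y*k,np.cos(th)]); H=d["hand_eye"]; Rt=q2R(s["ee_rot"])
        o=Rt@H[:3,3]+s["eef_pos"]; r=Rt@H[:3,:3]@c
    return o,r/np.linalg.norm(r)
def onz(d,u,v,z,s=None):
    o,r=ray(d,u,v,s); return o+r*(z-o[2])/r[2]
def tri(*rays):
    A=0;b=0
    for o,r in rays:
        P=np.eye(3)-np.outer(r,r); A=A+P; b=b+P@o
    return np.linalg.solve(A,b)
def down(yaw):  # tool z down, tool x along yaw direction in world
    x=np.array([np.cos(yaw),np.sin(yaw),0]); z=np.array([0,0,-1.]); return R2q(np.c_[x,np.cross(z,x),z])
E
python3 - <<'E'
from h import *
import pickle
s,d=pickle.load(open("top0.pkl","rb"))
for n,u,v,z in [("sled end l",375,227,44),("sled end r",404,219,44),("ridge",380,180,112),("hous tl",343,133,106),("hous tr",388,120,106),("tray1",266,159,30),("tray2",308,170,30),("tray3",290,230,30),("tray4",246,218,30),("jar",457,177,85),("box",453,225,32),("rack",180,193,60)]:
    print(n,onz(d,u,v,z).round(0))
im=d["pixels"][:,:,::-1]
cv2.imwrite("pics/topz.png",cv2.resize(im[100:250,230:480],None,fx=3.2,fy=3.2,interpolation=cv2.INTER_CUBIC))
E
```

```text
sled end l [ 452. -174.   44.]
sled end r [ 479. -265.   44.]
ridge [ 587. -180.  112.]
hous tl [736. -70. 106.]
hous tr [ 780. -210.  106.]
tray1 [672. 175.  30.]
tray2 [637.  38.  30.]
tray3 [441.  92.  30.]
tray4 [478. 233.  30.]
jar [ 606. -423.   85.]
box [ 463. -423.   32.]
rack [550. 437.  60.]
```

View pics/topz.png

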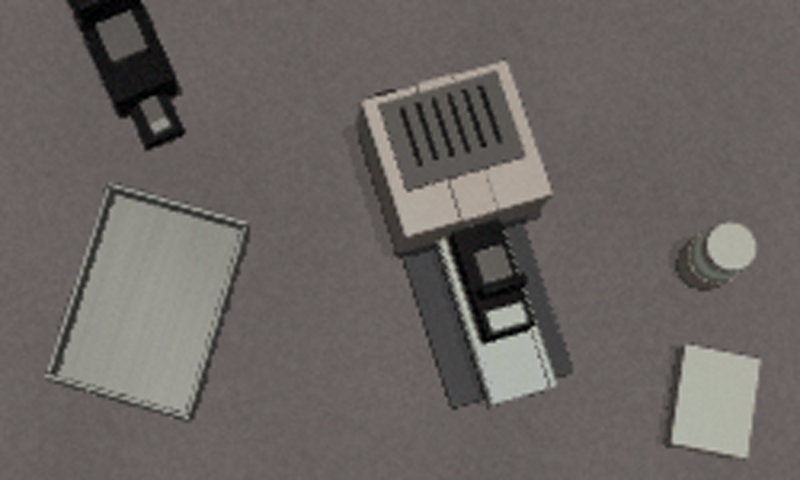

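```bash
python3 - <<'E'
from h import *
from station import manip, grip, telemetry, viewer, job
import pickle
yaw=0.28
ax=np.array([np.cos(yaw),np.sin(yaw),0])
c=np.array([590,-190,0])
for yy in (yaw,yaw+np.pi):
    for p in ([580,-200,430],[580,-200,170]):
        print(yy,manip.solve_ik(p,down(yy)))
E
```

```text
0.28 [ 0.13738409  0.21388134  0.18587936  1.34045662 -0.03924484  1.59081499
 -0.97246054]
0.28 [-0.45184719  0.48593773  0.94688926  1.7292651  -0.42835365  1.14947355
 -0.6704834 ]
3.4215926535897934 [ 0.10864023  0.21429654  0.22124075  1.34160302 -0.04669245  1.59074171
  2.17484295]
3.4215926535897934 [-0.4963756   0.51848392  1.0166586   1.73048004 -0.47667469  1.16411751
  2.5076775 ]
```

```bash
python3 - <<'E'
from h import *
from station import manip, grip, telemetry, viewer, job
import pickle
q=down(0.28)
for i,p in enumerate(([560,-190,400],[530,-150,330])):
    manip.move_ptp(p,q); manip.hold(0.3)
    s=telemetry.read_state(); d=viewer.snapshot("wrist")
    pickle.dump((s,d),open(f"w{i}.pkl","wb")); cv2.imwrite(f"pics/w{i}.png",d["pixels"][:,:,::-1])
    print(s["time"],s["eef_pos"])
E
```

```text
3.6167 [ 560.07826708 -189.77493337  399.97784354]
4.4 [ 530.6724974  -150.80953374  331.07976394]
```

View pics/w0.png

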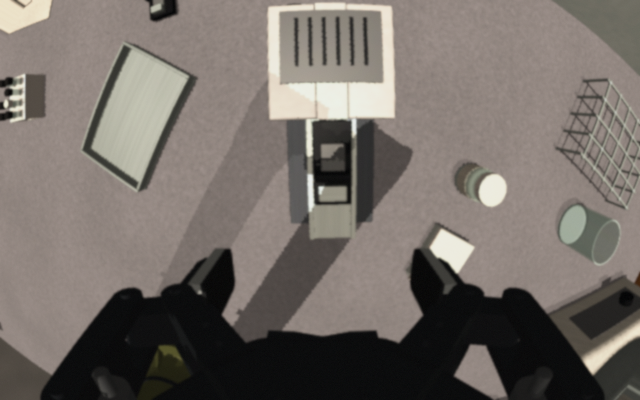

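View pics/w1.png

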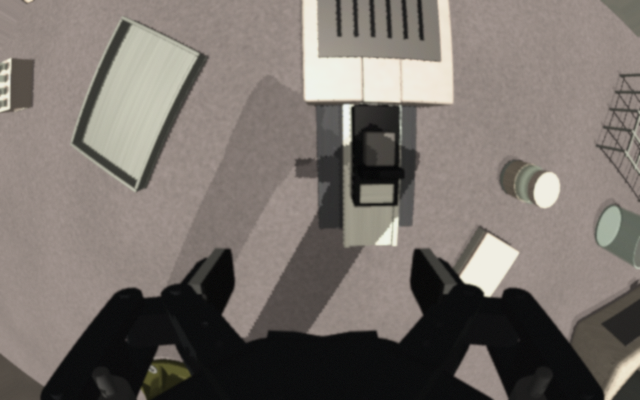

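```bash
python3 - <<'E'
import cv2
a=cv2.imread("pics/w0.png")[90:250,270:390]; b=cv2.imread("pics/w1.png")[90:250,310:430]
a=cv2.resize(a,None,fx=3.3,fy=3.3,interpolation=cv2.INTER_CUBIC);b=cv2.resize(b,None,fx=3.3,fy=3.3,interpolation=cv2.INTER_CUBIC)
o=cv2.hconcat([a,b]); o=cv2.convertScaleAbs(o,alpha=1.2,beta=25)
cv2.imwrite("pics/wz.png",o);print(o.shape)
E
```

```text
(528, 792, 3)
```

View pics/wz.png

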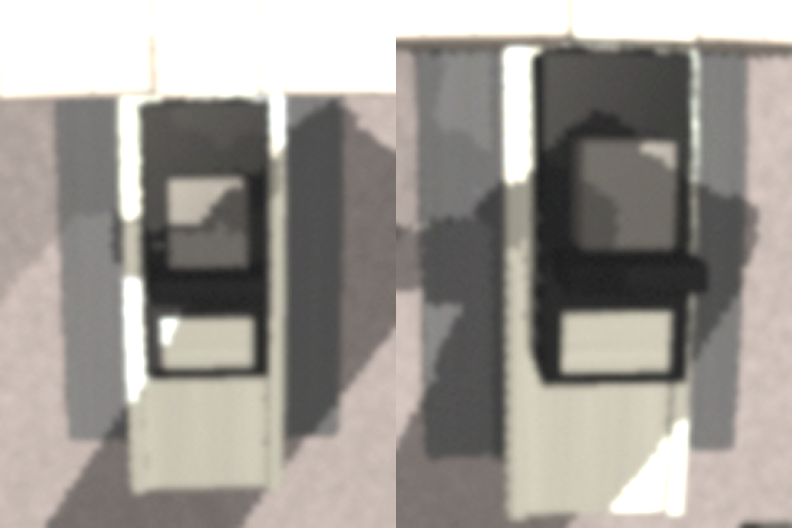

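```bash
python3 - <<'E'
from h import *
import pickle
W=[pickle.load(open(f"w{i}.pkl","rb")) for i in (0,1)]
off=[(270,90),(310,90)]
P={"sledL":((132,492),(112,515),44),"sledR":((280,485),(292,513),44),
"backL":((150,375),(147,382),78),"backR":((267,375),(290,378),78),
"ridgeR_back":(None,(312,290),112),"ridgeR_fr":(None,(310,260),112),
"lblTL":((158,318),(162,313),78),"lblTR":((254,314),(276,311),78),"lblBL":((160,370),(163,373),78),"lblBR":((256,367),(276,373),78),
"btnTL":((167,178),(180,140),98),"btnBL":((170,270),(180,248),98),"btnBR":((247,268),(282,248),98),"btnTR":((247,178),(280,140),98)}
for n,(a,b,z) in P.items():
    rs=[]
    for i,p in enumerate((a,b)):
        if p is None: continue
        s,d=W[i]; u=p[0]/3.3+off[i][0]-.35; v=p[1]/3.3+off[i][1]-.35
        print(n,i,onz(d,u,v,z,s).round(1),end=" "); rs.append(ray(d,u,v,s))
    if len(rs)>1: print("tri",tri(*rs).round(1))
    else: print()
# housing front top corners w0 (269,119),(395,118); w1 (303,102),(453,103)
for n,pts in (("hL",((269,119),(303,102))),("hR",((395,118),(453,103)))):
    print(n,[onz(W[i][1],*pts[i],106,W[i][0]).round(1) for i in (0,1)],tri(*[ray(W[i][1],*pts[i],W[i][0]) for i in (0,1)]).round(1))
E
```

```text
sledL 0 [ 452.3 -201.3   44. ] sledL 1 [ 453.8 -201.    44. ] tri [ 452.5 -201.3   42.6]
sledR 0 [ 473.9 -264.3   44. ] sledR 1 [ 472.9 -268.5   44. ] tri [ 482.  -259.    68.8]
backL 0 [ 516.4 -192.5   78. ] backL 1 [ 515.8 -191.5   78. ] tri [ 514.  -193.    69.7]
backR 0 [ 529.3 -237.4   78. ] backR 1 [ 530.5 -237.7   78. ] tri [ 530.8 -236.5   82.2]
ridgeR_back 1 [ 564.5 -224.2  112. ] 
ridgeR_fr 1 [ 572.7 -220.7  112. ] 
lblTL 0 [ 539.6 -189.2   78. ] lblTL 1 [ 539.4 -189.3   78. ] tri [ 539.4 -189.3   77.6]
lblTR 0 [ 551.7 -225.    78. ] lblTR 1 [ 550.7 -225.5   78. ] tri [ 551.3 -225.    78.9]
lblBL 0 [ 519.5 -195.8   78. ] lblBL 1 [ 520.2 -195.7   78. ] tri [ 520.1 -195.6   79. ]
lblBR 0 [ 531.3 -232.1   78. ] lblBR 1 [ 530.8 -232.5   78. ] tri [ 531.2 -232.1   79. ]
btnTL 0 [ 595.  -177.2   98. ] btnTL 1 [ 594.5 -175.4   98. ] tri [ 594.3 -177.2   86.4]
btnBL 0 [ 562.6 -187.6   98. ] btnBL 1 [ 563.4 -185.    98. ] tri [ 561.2 -187.8   84.4]
btnBR 0 [ 571.2 -214.7   98. ] btnBR 1 [ 572.6 -215.2   98. ] tri [ 572.6 -213.7  104.3]
btnTR 0 [ 603.2 -205.1   98. ] btnTR 1 [ 603.7 -204.5   98. ] tri [ 603.4 -205.    96.7]
hL [array([ 607.7, -111. ,  106. ]), array([ 605.8, -110.7,  106. ])] [ 606.7 -109.4   94.2]
hR [array([ 650.8, -253. ,  106. ]), array([ 651.4, -251.9,  106. ])] [ 651.4 -253.3  103.5]
```

The views agree: the dock origin is at about (574.5, -198.7, 44) with yaw 0.305, and the button is centred in both. Next I'll close the fingers and feel for the cap.

```bash
cat >> h.py <<'E'
YAW=0.305; O=np.array([574.5,-198.7,44.]); AX=np.array([np.cos(YAW),np.sin(YAW),0]); AY=np.array([-AX[1],AX[0],0]); 
def dock(x,y,z): return O+AX*x+AY*y+np.array([0,0,z])
def loc(p): d=np.asarray(p)-O; return np.array([d@AX,d@AY,d[2]])
E
python3 - <<'E'
from h import *
from station import manip, grip, telemetry, viewer, job
q=down(YAW)
print(grip(0,40))
manip.move_ptp(dock(9,0,68+73+25),q); manip.hold(0.5)
s=telemetry.read_state(); f0=s["contact_force"]; print(s["time"],loc(s["eef_pos"]),f0,s["finger_gap"])
hit=manip.servo_line(dock(9,0,34+73+6),vel=12,force_limit=2)
s=telemetry.read_state(); print(hit,s["time"],loc(s["eef_pos"]),s["contact_force"]-f0)
manip.hold(0.3);s=telemetry.read_state(); print(loc(s["eef_pos"]),s["contact_force"]-f0, s["torque"])
np.save("f0.npy",f0)
import pickle
d=viewer.snapshot("wrist"); cv2.imwrite("pics/w2.png",d["pixels"][:,:,::-1])
d=viewer.snapshot("scene"); cv2.imwrite("pics/s2.png",cv2.resize(d["pixels"][150:320,180:430,::-1],None,fx=3,fy=3))
E
```

```text
False
6.3333 [9.10580186e+00 7.83548888e-02 1.66568404e+02] [ 0.48457949 -0.17962763 -0.94268803] 0.23711367291471425
True 9.3167 [9.02679536e+00 1.28665327e-02 1.24988135e+02] [-1.04353618  0.16464779  3.60359442]
[8.97052330e+00 6.33284523e-02 1.24750281e+02] [ 0.16297129 -0.42438625  4.48734644] [-0.11909055 -0.24432454  0.05330133]
```

View pics/w2.png

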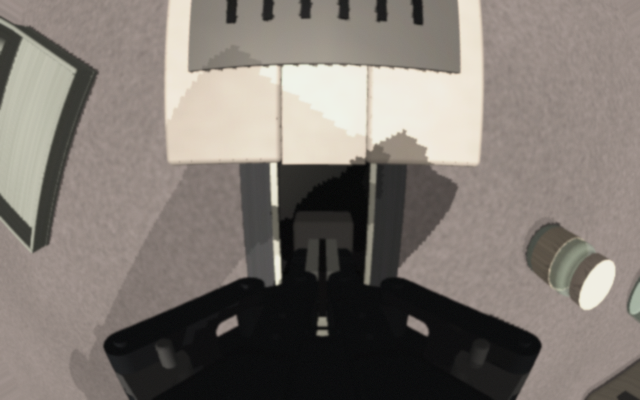

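View pics/s2.png

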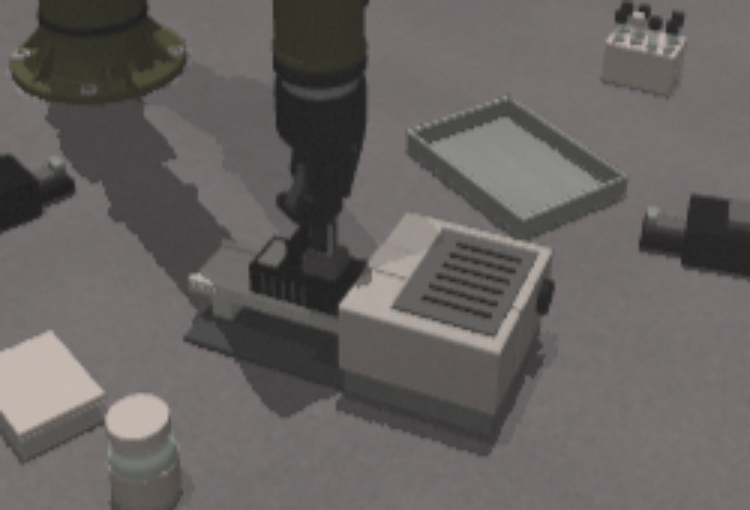

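The scene crop shows the closed fingertips on the grey cap at about (322,255), and the wrist view shows them centred on the button in front of the ridge. The cap top is about 52-53 mm above the sled. Now I'll press slowly, going by force.

```bash
python3 - <<'E'
from h import *
from station import manip, grip, telemetry, viewer, job
f0=np.load("f0.npy")
z=loc(telemetry.read_state()["eef_pos"])[2]
for i in range(25):
    z-=0.5
    manip.servo_line(dock(9,0,z),vel=5,force_limit=5); manip.hold(0.12)
    s=telemetry.read_state(); f=s["contact_force"]-f0
    print(round(z,2),loc(s["eef_pos"]).round(2),f.round(2),round(s["time"],2))
    if f[2]>10.5: break
np.save("z.npy",z)
E
```

```text
124.19 [ 9.0800e+00 -2.0000e-02  1.2426e+02] [0.69 0.58 5.3 ] 10.1
123.69 [ 9.0500e+00 -2.0000e-02  1.2375e+02] [0.74 0.49 5.04] 10.47
123.19 [  9.09   0.   123.28] [ 1.41 -0.24  5.5 ] 10.83
122.69 [ 9.0800e+00 -1.0000e-02  1.2284e+02] [-0.25 -0.17  6.27] 11.2
122.19 [ 9.1200e+00 -4.0000e-02  1.2248e+02] [0.94 0.86 6.55] 11.57
121.69 [ 9.1000e+00 -1.0000e-02  1.2203e+02] [-0.64  0.61  7.34] 11.93
121.19 [ 9.1000e+00 -4.0000e-02  1.2161e+02] [-0.04  0.45  7.29] 12.3
120.69 [ 9.1300e+00 -4.0000e-02  1.2123e+02] [-0.52  0.09  7.12] 12.67
120.19 [ 9.1500e+00 -3.0000e-02  1.2082e+02] [-1.43  1.07  8.01] 13.03
119.69 [ 9.1300e+00 -5.0000e-02  1.2038e+02] [-0.12 -0.91  8.94] 13.4
119.19 [ 9.1500e+00 -7.0000e-02  1.1995e+02] [0.06 0.94 9.36] 13.77
118.69 [ 9.1700e+00 -8.0000e-02  1.1969e+02] [-0.89  1.04 10.25] 14.13
118.19 [ 9.2500e+00 -9.0000e-02  1.1966e+02] [-2.1   0.08 12.54] 14.5
```

```bash
cat > pull.py <<'E'
from h import *
from station import manip, grip, telemetry, viewer, job
import sys
f0=np.load("f0.npy"); z=float(np.load("z.npy")); x=float(sys.argv[1]); end=float(sys.argv[2])
while x>end:
    x-=1.0
    hit=manip.servo_line(dock(x,0,z),vel=6,force_limit=7)
    F=[]
    for k in range(4):
        manip.hold(0.02); s=telemetry.read_state(); F.append(s["contact_force"]-f0)
    f=np.mean(F,0); fl=[f@AX,f@AY,f[2]]
    p=loc(s["eef_pos"])
    print(round(x,1),round(z,2),p.round(2),np.round(fl,1),round(s["time"],2),hit)
    if f[2]>12.8: z+=0.15
    if f[2]<11: z-=0.2
    if abs(fl[0])>14 or f[2]>17 or f[2]<8: print("STOP"); break
    if p[0]<end: break
np.save("z.npy",z); np.save("x.npy",x)
E
python3 pull.py 9 -4
```

```text
8.0 118.19 [ 8.970e+00 -4.000e-02  1.197e+02] [-0.1  1.2 11. ] 14.88 False
7.0 118.19 [8.7000e+00 2.0000e-02 1.1971e+02] [2.5 0.7 9.2] 15.27 False
6.0 117.99 [8.4600e+00 5.0000e-02 1.1983e+02] [ 4.1 -0.1  9.3] 15.65 False
5.0 117.79 [  8.23   0.12 119.91] [5.4 0.1 9.5] 16.03 False
4.0 117.59 [  7.54   0.15 119.85] [ 5.9 -0.2  9.4] 16.42 False
3.0 117.39 [  6.74   0.14 119.76] [ 6.  -0.   9.4] 16.8 False
2.0 117.19 [  5.95   0.16 119.72] [6.4 0.7 9.9] 17.18 False
1.0 116.99 [  5.22   0.16 119.73] [ 6.4  0.1 10.3] 17.57 False
0.0 116.79 [  4.53   0.15 119.74] [ 7.2  0.3 10.6] 17.95 False
-1.0 116.59 [  3.68   0.14 119.68] [ 7.3  0.4 11.4] 18.33 False
-2.0 116.59 [2.6300e+00 1.1000e-01 1.1969e+02] [ 7.4  0.6 11. ] 18.72 False
-3.0 116.39 [2.0500e+00 1.0000e-01 1.1971e+02] [ 7.6  0.4 11.4] 19.1 False
-4.0 116.39 [  1.06   0.13 119.7 ] [ 7.8  0.2 11.4] 19.48 False
```

```bash
python3 pull.py -4 -14; python3 - <<'E'
from station import viewer
import cv2
d=viewer.snapshot("wrist"); cv2.imwrite("pics/w3.png",d["pixels"][:,:,::-1])
E
```

```text
-5.0 116.39 [4.0000e-02 1.0000e-01 1.1971e+02] [ 8.3  0.3 11.4] 19.87 False
-6.0 116.39 [ -0.94   0.13 119.7 ] [ 8.   0.3 11.4] 20.25 False
-7.0 116.39 [-1.960e+00  1.000e-01  1.197e+02] [ 7.4  0.1 11.5] 20.63 False
-8.0 116.39 [-2.9400e+00  1.0000e-01  1.1971e+02] [ 7.5  0.4 11.9] 21.02 False
-9.0 116.39 [-3.930e+00  1.100e-01  1.197e+02] [ 7.9  0.6 11.2] 21.4 False
-10.0 116.39 [-4.9700e+00  9.0000e-02  1.1969e+02] [ 8.   0.3 11.8] 21.78 False
-11.0 116.39 [-5.9400e+00  8.0000e-02  1.1969e+02] [ 8.   0.8 11.5] 22.17 False
-12.0 116.39 [-6.9200e+00  1.1000e-01  1.1969e+02] [ 7.9  0.6 11.6] 22.55 False
-13.0 116.39 [-7.970e+00  4.000e-02  1.197e+02] [ 8.1 -0.  11.9] 22.93 False
-14.0 116.39 [-8.9300e+00  7.0000e-02  1.1969e+02] [ 8.5  0.7 11.8] 23.32 False
```

View pics/w3.png

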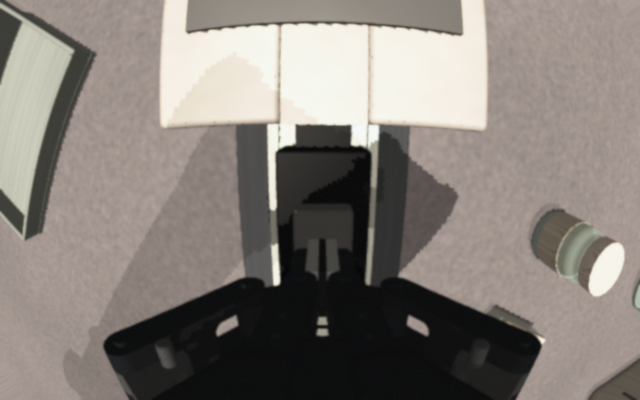

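The front edge of the cassette (row 148) now stands clear of the housing (row 125), and the spigot shows between them, so it is coming out. I'll continue the pull.

```bash
python3 pull.py -14 -43 | awk 'NR%4==0||/STOP/'; python3 - <<'E'
from station import viewer,telemetry
import cv2,pickle
s=telemetry.read_state()
d=viewer.snapshot("wrist"); cv2.imwrite("pics/w4.png",d["pixels"][:,:,::-1]); pickle.dump((s,d),open("w4.pkl","wb"))
E
```

```text
-18.0 116.39 [-1.2940e+01  3.0000e-02  1.1969e+02] [ 8.   0.6 11.8] 24.9 False
-22.0 116.39 [-16.92  -0.   119.69] [ 7.7  0.5 11.7] 26.43 False
-26.0 116.39 [-2.0900e+01 -2.0000e-02  1.1969e+02] [ 7.6  0.4 11.9] 27.97 False
-30.0 116.39 [-2.4910e+01 -3.0000e-02  1.1967e+02] [ 8.   0.2 11.7] 29.5 False
-34.0 116.39 [-2.8880e+01 -7.0000e-02  1.1967e+02] [ 7.8  0.4 12.1] 31.03 False
-38.0 116.39 [-3.2890e+01 -1.1000e-01  1.1971e+02] [ 8.   0.7 12.1] 32.57 False
-42.0 116.39 [-36.89  -0.12 119.67] [ 7.7  0.2 11.7] 34.1 False
```

View pics/w4.png

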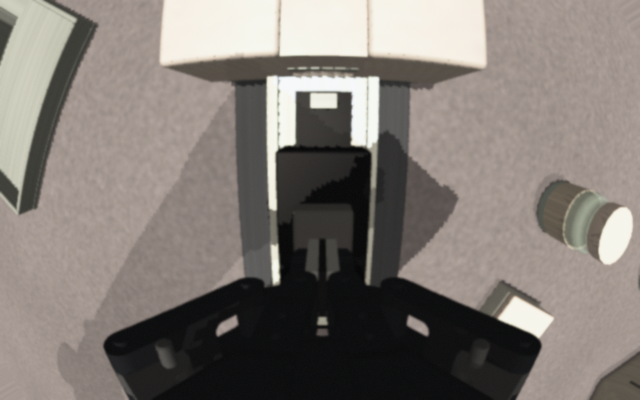

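The cassette is out: the spigot tip (row 92) is clear of the housing (row 75), and it's still aligned. I'll measure it, ease off and lift the fingers.

```bash
python3 - <<'E'
from h import *
from station import manip, grip, telemetry, viewer, job
import pickle
s,d=pickle.load(open("w4.pkl","rb"))
for u,v in ((277,149),(370,149)): print("front",loc(onz(d,u,v,78,s)).round(1))
p=loc(s["eef_pos"])
manip.servo_line(dock(p[0]+1,0,117.5),vel=15)
manip.servo_line(dock(p[0]+1,0,150),vel=40)
q=down(YAW); print(loc(telemetry.read_state()["eef_pos"]))
# clear view from behind/higher
manip.move_ptp(dock(-70,0,250),q); grip(85); manip.hold(0.2)
s=telemetry.read_state(); d=viewer.snapshot("wrist"); pickle.dump((s,d),open("w5.pkl","wb")); cv2.imwrite("pics/w5.png",d["pixels"][:,:,::-1]); print(s["time"],s["contact_force"],s["finger_gap"])
E
```

```text
front [14.4 22.6 34. ]
front [ 14.5 -24.6  34. ]
[-3.71304625e+01  1.16414003e-01  1.49649536e+02]
37.5417 [ 0.95601174  0.80432203 -0.63239939] 85.0300809384358
```

View pics/w5.png

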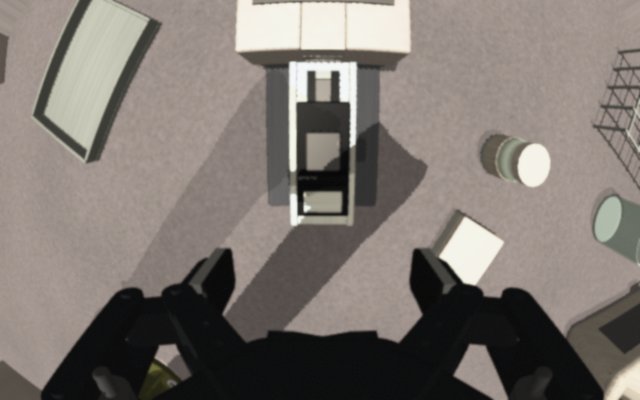

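```bash
python3 - <<'E'
from h import *
import pickle
s,d=pickle.load(open("w0.pkl","rb")); st,dt=pickle.load(open("top0.pkl","rb"))
im=d["pixels"][:,:,::-1]; 
a=cv2.resize(im[30:200,70:210],None,fx=3,fy=3,interpolation=cv2.INTER_CUBIC)
b=cv2.resize(dt["pixels"][150:240,235:320,::-1],None,fx=4,fy=4,interpolation=cv2.INTER_CUBIC)
c=np.zeros((510,a.shape[1]+b.shape[1],3),np.uint8); c[:a.shape[0],:a.shape[1]]=a; c[:b.shape[0],a.shape[1]:]=b
cv2.imwrite("pics/tray.png",c);print(a.shape)
from station import manip
for y in(-.27,-.27+np.pi):
  print(manip.solve_ik([557,134,200],down(y)))
E
```

```text
(510, 420, 3)
[-0.18897013  0.23553052 -0.1065799   1.77292175  0.02739264  1.13457207
 -2.14500141]
[-0.0714183   0.24343174 -0.24113656  1.7685077   0.06347299  1.13720173
  0.96839323]
```

View pics/tray.png

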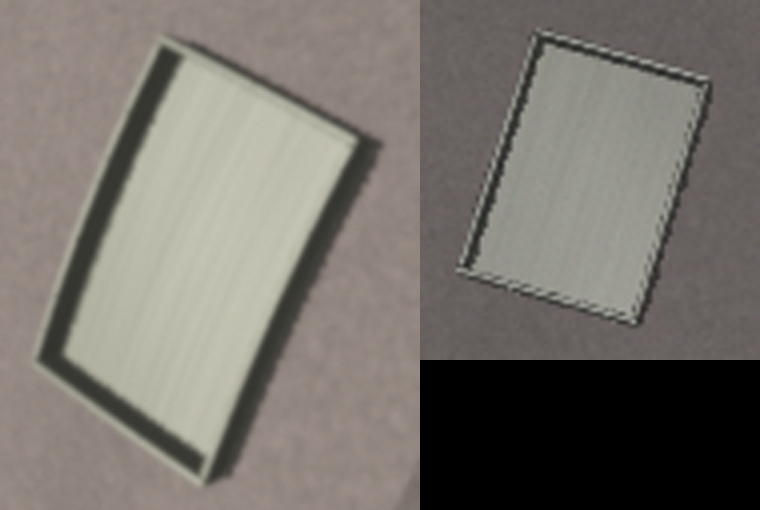

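```bash
python3 - <<'E'
from h import *
import pickle
s,d=pickle.load(open("w0.pkl","rb")); st,dt=pickle.load(open("top0.pkl","rb"))
for name,pts in (("w",[onz(d,u/3+70-.3,v/3+30-.3,30,s)[:2] for u,v in((163,37),(362,138),(206,487),(38,360))]),
                 ("t",[onz(dt,(u-420)/4+235-.4,v/4+150-.4,30)[:2] for u,v in((537,30),(710,80),(636,324),(458,269))])):
    p=np.array(pts); print(name,p.round(0).tolist(),p.mean(0).round(1),cv2.minAreaRect(p.astype(np.float32)))
    e=(p[0]+p[1]-p[2]-p[3])/2; print(np.linalg.norm(e),np.arctan2(e[1],e[0]))
E
```

```text
w [[678.0, 180.0], [641.0, 37.0], [440.0, 93.0], [482.0, 233.0]] [560.2 135.9] ((560.1370239257812, 136.4673614501953), (147.90187072753906, 208.29592895507812), 74.37023162841797)
205.45262601109675 -0.2675286556612659
t [[679.0, 182.0], [638.0, 41.0], [439.0, 97.0], [481.0, 239.0]] [559.4 139.7] ((558.9440307617188, 139.59854125976562), (148.19993591308594, 206.57553100585938), 74.10713958740234)
205.7752383841804 -0.2754800739501897
```

```bash
python3 - <<'E'
from h import *
from station import manip, grip, telemetry, viewer, job
import pickle
q=down(YAW)
manip.move_ptp(dock(-32.5,-0.5,165),q); manip.hold(0.2)
f0=telemetry.read_state()["contact_force"]; 
hit=manip.servo_line(dock(-32.5,-0.5,78),vel=50,force_limit=6)
s=telemetry.read_state(); print(hit,loc(s["eef_pos"]),s["contact_force"]-f0,s["time"])
d=viewer.snapshot("wrist"); cv2.imwrite("pics/w6.png",d["pixels"][:,:,::-1])
if not hit:
    grip(40,25); s=telemetry.read_state(); print(s["finger_gap"],s["contact_force"]-f0,s["time"])
d=viewer.snapshot("scene"); cv2.imwrite("pics/s6.png",cv2.resize(d["pixels"][150:320,180:430,::-1],None,fx=3,fy=3))
E
```

```text
False [-32.34374832  -0.66389861  78.35310187] [ 1.22133377 -0.42861851 -1.46095871] 40.1417
49.386774176913754 [ 0.03656517 -0.73342314  0.23935751] 40.6083
```

View pics/s6.png

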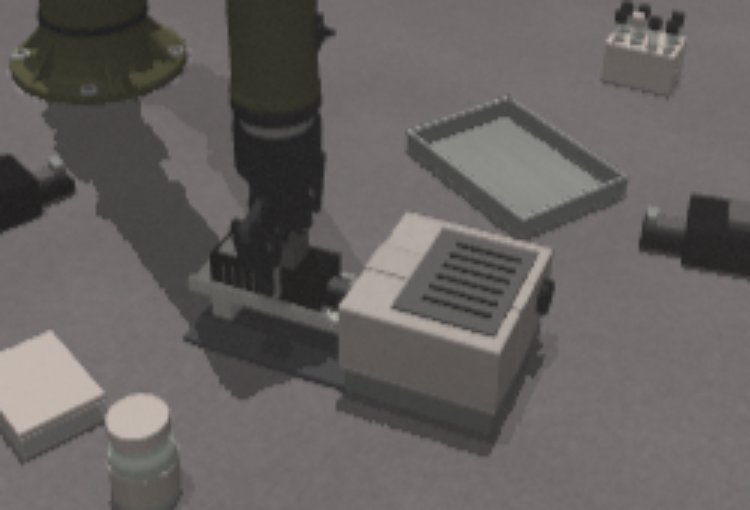

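The grip stopped at 49.4 mm, as expected for the 50 mm block, and the crop shows the fingers astride the cassette near (285,265). Tray: centre about (560,138), yaw -0.27. I'll firm up the grip, lift, and carry it over.

```bash
python3 - <<'E'
from h import *
from station import manip, grip, telemetry, viewer, job
import pickle
grip(40,50)
f0=telemetry.read_state()["contact_force"]
manip.servo_line(dock(-32.5,-0.5,84),vel=15)
manip.servo_line(dock(-32.5,-0.5,180),vel=70); manip.hold(0.2)
s=telemetry.read_state(); print("lift",s["contact_force"]-f0,s["torque"],s["finger_gap"],s["time"])
ty=-0.27; T=np.array([560,138,0.]); tx=np.array([np.cos(ty),np.sin(ty),0])
g=T-8*tx
manip.move_ptp(g+[0,0,215],down(ty)); manip.hold(0.3)
s=telemetry.read_state(); print(s["eef_pos"],s["contact_force"]-f0,s["finger_gap"],s["time"])
pickle.dump(g,open("g.pkl","wb"))
d=viewer.snapshot("scene"); cv2.imwrite("pics/s7.png",cv2.resize(d["pixels"][120:290,230:480,::-1],None,fx=3,fy=3))
E
```

```text
lift [-0.40515784 -0.33960443 -7.4400723 ] [-0.02298398 -0.00447294 -0.05743704] 49.28860107672432 43.15
[552.53632392 139.2466026  215.01699621] [ 3.64486747e-01 -1.31493909e-03 -7.89206589e+00] 49.04692901764011 44.7667
```

View pics/s7.png

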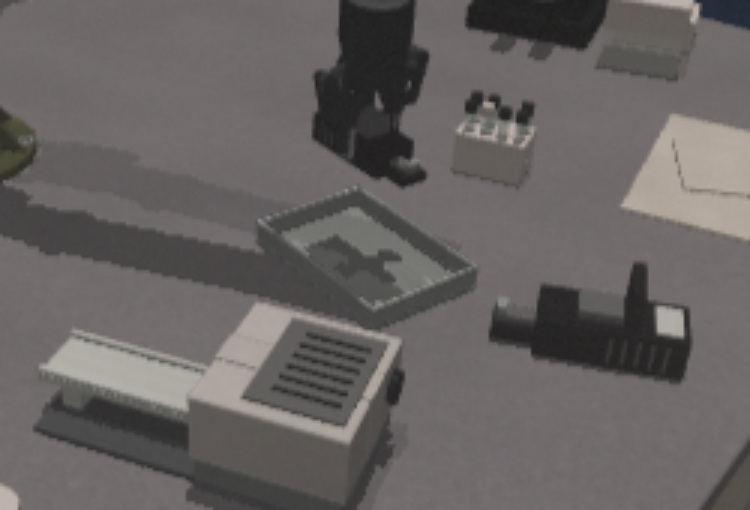

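The cassette hangs level above the tray, with its spigot along the tray's long side. I'll lower it under force guard.

```bash
python3 - <<'E'
from h import *
from station import manip, grip, telemetry, viewer, job
import pickle
g=pickle.load(open("g.pkl","rb"))
manip.servo_line(g+[0,0,95],vel=60); manip.hold(0.2)
f0=telemetry.read_state()["contact_force"]
hit=manip.servo_line(g+[0,0,79],vel=10,force_limit=3.0)
s=telemetry.read_state(); print(hit,s["eef_pos"],s["contact_force"]-f0,s["finger_gap"],s["time"])
d=viewer.snapshot("scene"); cv2.imwrite("pics/s8.png",cv2.resize(d["pixels"][120:290,230:480,::-1],None,fx=3,fy=3))
E
```

```text
True [552.26558089 140.13247389  83.26314159] [0.67293557 0.09095636 9.195794  ] 49.105545394802355 48.2667
```

View pics/s8.png

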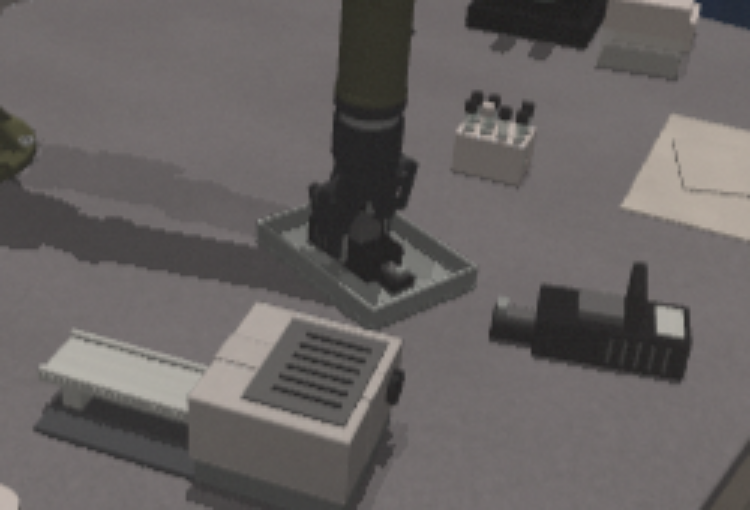

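Contact came at TCP z 83.3, against 83.4 predicted for the tray floor, and the cassette is inside the walls. I'll release it and back off.

```bash
python3 - <<'E'
from h import *
from station import manip, grip, telemetry, viewer, job
p=telemetry.read_state()["eef_pos"]
grip(68); 
manip.servo_line(p+[0,0,8],vel=30); manip.servo_line(p+[0,0,150],vel=100)
manip.servo_line(p+[-60,0,220],vel=150); manip.hold(0.2)
s=telemetry.read_state(); print(s["eef_pos"],s["contact_force"],s["finger_gap"],s["time"])
d=viewer.snapshot("wrist"); cv2.imwrite("pics/w9.png",d["pixels"][:,:,::-1])
import pickle; pickle.dump((s,d),open("w9.pkl","wb"))
d=viewer.snapshot("scene"); cv2.imwrite("pics/s9.png",cv2.resize(d["pixels"][120:290,180:430,::-1],None,fx=3,fy=3))
E
```

```text
[492.35138643 139.92164814 302.19202909] [ 1.02303844  0.30021098 -0.27671221] 68.01587416011257 51.6583
```

View pics/w9.png

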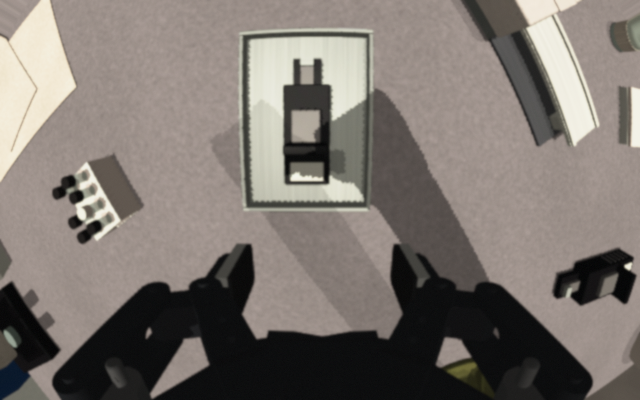

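View pics/s9.png

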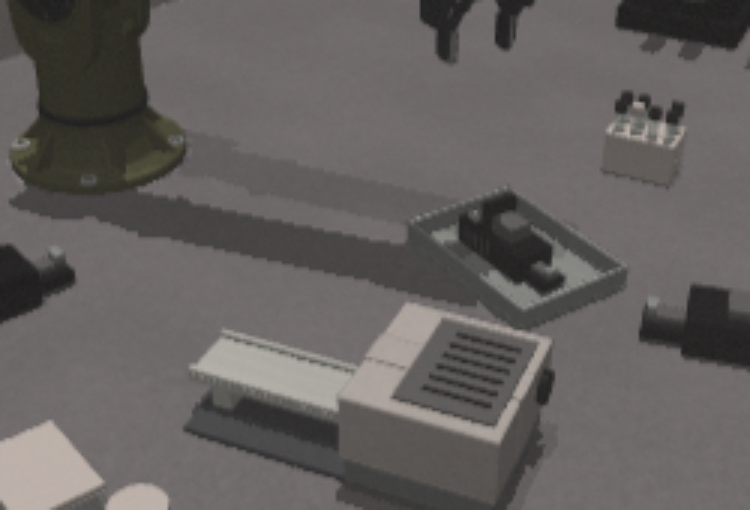

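Both views show the cassette flat in the tray with its button up, centred between the walls (wrist view: cassette at about (307,120), tray spanning (240..372, 30..210)). The robot is clear.

```bash
python3 -c "
from station import job
job.hand_in()"
```

```text
the job is handed in; nothing more can be done
```

The lamp cassette is out of the dock and lying flat in the steel tray, button up. I handed the job in a little after 51.7 s on the robot's clock. No verdict is reported, so what follows is what my own checks showed.

- **Press and pull:** I found the button cap by touch, about 52–53 mm above the sled. I pressed it to its hard stop and drew the cassette straight back along the sled. The averaged press was 9–12 N and the pull at most about 8.5 N. Both press and pull readings scatter by nearly 1 N.
- **Out of the socket:** Before lifting, the wrist image put the cassette about 40 mm out and about 1 mm off the sled's centre line, with no visible turn.
- **Carry and set-down:** I gripped it across the sides of its main block. It touched the tray floor at the predicted height, with a force change of about 9 N where I had set the stop at 3 N. This was on the tray, not the dock.
- **Last pictures:** The cassette is inside the tray walls with the gripper clear of it. The bystanders look undisturbed; I judged this by eye rather than measuring it.
- **Disagreements:** The two camera estimates of the tray's centre differed by about 4 mm, well within the room available. The lift reading of about 7.5 N is more than the 4.7 N a 0.48 kg cassette should weigh. I put this down to an offset in the force zero and did not check it.

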